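# Put the weight away and hold the board slide flush on the sloped test face

## Task

The glue on the board slide has set: take off the two-dot steel weight standing on it and seat it upright, fully down, in its own slot, the one with the two-dot label. Then pick up the slide by its fin, tilt it to match the sloped face of the test stand and press it there, flush, centred and with its long side along the face's long side, so that the sprung face gives about half of its 8 mm travel and is not on its stop. Finish while still gripping the slide and holding it pressed there; leave everything else where it is.

Things in the scene. Friction and masses are not known exactly. Their poses are not given: they have to be found in the camera images.
- weight_medium: The weight to put away: plain steel block 28 x 28 mm square, 55 mm tall, about 0.24 to 0.44 kg, two black dots on its top. It starts standing upright on the bare half of the slide's plate. Origin: centre of its underside; z up, x and y square to its sides.
- slot_medium_floor (a point): Its own slot: centre of the floor of a 33 mm square well, 16 mm deep, in a fixed grey block 58 x 58 x 24 mm high (floor 8 mm above the bench). A white tab with two dots is on its -y side, 12 mm high, out to 49 mm. z up, x and y along the well's sides. Three slot blocks stand in a row away from the robot, in any order, centres at least 80 mm apart.
- slot_small_floor (a point): The one-dot slot: same kind of block, 24 mm square well, holding weight_small. Centre of the well's floor.
- slot_large_floor (a point): The three-dot slot: same kind of block, 41 mm square well, empty. Not the right place for the two-dot weight. Centre of the well's floor.
- slide: Aluminium plate 64 (x) x 100 (y) x 6 mm with an upright grip fin in its middle, 30 mm long (x), 14 mm thick (y), 38 mm above the plate's top. Thin circuit board (under 4 mm) on the -y half; the weight stands on the +y half, 35 mm from the middle. 0.10 to 0.17 kg. Origin: centre of the flat underside, which goes on the sloped face; z along the fin. Starts flat on the bench.
- face_top (a point): Centre of the top of the test stand's sloped sprung face, a rimless aluminium plate 74 (x) x 110 (y) mm, about 92 mm above the bench. z: outward normal; y: level, along its long side; x: up the slope, which rises away from the robot by 15 to 34 degrees, stiffly locked. Fixed stand: foot 130 x 156 mm, side cheeks 63 to 73 mm from the middle, up to 85 mm high.
- face (a joint): How far the sprung read face is pressed in along its normal, m: 0 = untouched, 0.008 = hard on its stop. The spring pushes back with about 2.5 N at first touch and 0.8 N more for each mm (about 9 N at the stop).
- weight_small: Bystander: steel block 20 x 20 x 45 mm with one dot, standing in its own slot. Origin: centre of its underside.
- weight_large: Bystander: steel block 36 x 36 x 65 mm with three dots, standing on the bench mat. Origin: centre of its underside.
- spool: Bystander: grey spool, 54 mm across, 41 mm tall, standing. Origin: centre of its underside.
- driver: Bystander: screwdriver 150 mm long lying on the bench near the robot, left.
- flux: Bystander: small white bottle, 34 mm across, 75 mm tall. Origin: centre of its underside.
- tweezers: Bystander: steel tweezers 120 mm long lying on the bench near the robot, right.
- spare_board: Bystander: blue circuit board 70 x 100 mm, 5 mm thick with parts up to 13 mm high, lying flat beyond the slots, left.
Not all that is in view belongs to the job. What is shaped like the part that bears slot_medium_floor but purple or red is not meant.

How it is judged:
By the outcome, as a careful person would: the job done as asked, in the order asked, and still so for the second after the job is handed in, while the arm keeps its last pose, push and grip.
It also fails if it takes over 56 s, if anything falls off the work surface, if the arm or the gripper's body presses on something with over 40 N, if the wrist force passes 120 N, or if a joint passes its speed limit or range.

## Robot

A 6-joint arm with a two-finger parallel gripper is mounted at the origin on the work surface. World frame = base frame: x ahead of the robot, y to its left, z up, the work surface at z = 0. Lengths are in m, angles in rad, forces in N, time in s.
With the tool pointing down it reaches from about 0.25 to 0.775 m from the base axis. Payload 4 kg.
Tool frame: the origin (TCP) lies at the very end of the fingers, on their centre line; the grasp point (between the pads) lies 19 mm behind it; y points along the fingers, x is the direction in which the jaws open and shut, and the axes are right-handed (so a half turn about y gives the same grasp; the last joint's range is limited). The gripper opens to 94 mm and grips with 3 to 60 N. Pads are 16 mm wide; open, the fingers measure 119 mm over their backs; the gripper's body (75 mm by 177 mm) begins 78 mm behind the grasp point.
Start: joints at [-1.27, 0.087, 1.371, -0, 1.684, -0.103], TCP at [0.216, -0.506, 0.206] pointing down, gripper open.
Joint ranges: [-3.1, 3.1], [-0.76, 2.03], [0.27, 2.55], [-1.08, 4.22], [0.17, 2.65], [-2.57, 2.57]. Speed limits (rad/s): [2.79, 2.79, 3.14, 3.14, 3.14, 3.14].

## Interface

Orientations are given as [roll, pitch, yaw] about the fixed x, y, z axes, in that order (R = Rz(yaw) Ry(pitch) Rx(roll)).
In Python, from bench import robot gives the robot as it stands.
- The arm moves only by the shell command python3 -m handwheel 'ROWS' [OPENING]. ROWS is JSON, a list of rows, each an object with "delta_pos": the shift along the tool's x, y, z in mm, a list of three; "yaw": the turn about the tool's y in rad. A call has 1 to 12 rows; each row is the pose to reach, as a shift and turn from the pose commanded when the call began, along the tool's axes at that moment; what a row does not reach only later rows make up. A row lasts 1/10 s, in which the tool goes at most 50 mm and 8.59 degrees, less where a joint would pass 70% of its speed; a pose out of reach is approached as far as the arm can. A call with a gripper value outside its range is refused whole. OPENING is the closure in counts, from 0 (fully open) to 255 (shut), set as the call begins (- or left out, the last holds). The fingers move at their own pace and stop on an object; the grip force is fixed at half the most. Time passes only in rows, so rows that repeat a pose let the fingers close. It gives the time, the measured TCP pose, the force and the opening at its end, in the units of the state.
- robot.get_obs(): the state, without advancing time (a new reading comes with each control period).
- robot.snapshot(name): name is "scene" or "side" or "wrist"; returns a dict with "image" (384x512x3 uint8, red, green, blue), "fx", "fy", "cx", "cy" (pixels), "rvec" (rotation vector, rad) and "tvec" (3), from world to camera coordinates, as OpenCV has them. Camera axes: x right, y down, z forward; pixel columns grow to the right and rows downward; lengths in m; the calibration is good to about 2 mm. A picture is of the moment at which its call begins. There is no depth.
- robot.close_job(): hands the job in, once; it reports no verdict.
The state is a dict: "time": time; "joint_positions": joint angles; "qvel": joint speeds; "joint_torque": joint torques, N m; "tool_pos": TCP position; "ee_rot": TCP orientation; "wrist_force": force on the tool from outside, world axes, zero at the start; "wrist_torque": the same for the moment, N m; "width": finger opening in m.
Only numpy, scipy, OpenCV 4.12 (cv2) and the standard library are available. Lean on these libraries where they do the work, as an engineer would, in place of code of your own. Each camera call takes 0.05 s, during which the arm holds its last target.

## Working session

There is one attempt and no reset: what is moved stays moved. The work goes in short steps, Python scripts to look and compute and a shell command to move; the robot and the scene stay as the last step left them, time stands still between calls to the robot, and variables do not carry over. Pictures are saved under pics/ and viewed, and the job is handed in when it is done.

```bash
ls; mkdir -p pics
python3 - <<'E'
from bench import robot
import cv2
print(robot.get_obs())
for n in ["scene","side","wrist"]:
    s=robot.snapshot(n); cv2.imwrite(f"pics/{n}0.png",s["image"][:,:,::-1]); print(n,s["fx"],s["fy"],s["cx"],s["cy"],s["rvec"],s["tvec"])
E
```

```text
pics
{'time': 0.0, 'joint_positions': array([-1.27008572e+00,  8.79567104e-02,  1.37224700e+00, -2.79072767e-05,
        1.68364214e+00, -1.03108802e-01]), 'qvel': array([ 0.00142412, -0.00047556,  0.00017381, -0.00025996, -0.00137387,
        0.00109681]), 'joint_torque': array([ 2.40254240e-04, -3.40184748e+01, -3.02422321e+01,  7.18433037e-02,
        3.32354545e-02, -1.80855263e-04]), 'tool_pos': array([ 0.21592725, -0.50522622,  0.20430696]), 'ee_rot': array([-1.570592  ,  0.00224408, -1.1669798 ]), 'wrist_force': array([-0.94076078, -0.42352663,  0.69510895]), 'wrist_torque': array([-0.00817249, -0.07064293,  0.03243811]), 'width': 0.094205680291349}
scene 380.83881050862544 380.83881050862544 264.1796919892078 193.27508330491634 [ 0.61614673  2.62200558 -1.171912  ] [ 0.46870797 -0.12916405  1.29717611]
side 377.2298371015116 377.2298371015116 257.6128321624079 193.03909076216942 [ 0.63324397 -2.50916213  1.37526914] [0.51215591 0.17937932 0.72552238]
wrist 317.50898709683867 317.50898709683867 254.52516251075042 194.89859365524222 [-2.41538727  1.59581216  0.23057293] [-0.54898498 -0.03110272  0.3923144 ]
```

View pics/scene0.png

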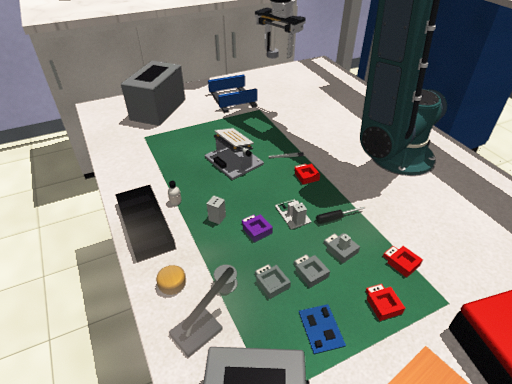

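View pics/side0.png

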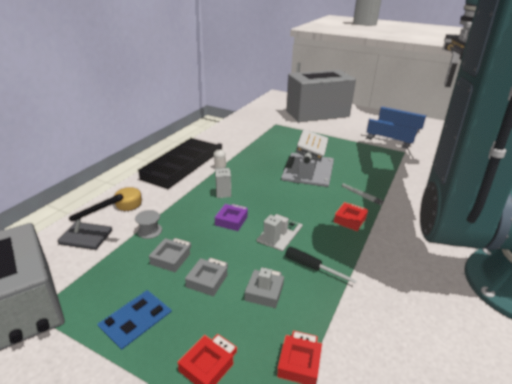

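View pics/wrist0.png

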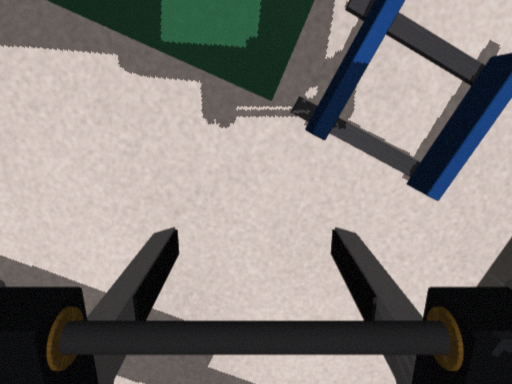

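```bash
cat > h.py <<'E'
import numpy as np, cv2
from scipy.spatial.transform import Rotation as Rn
from bench import robot
def snap(n,tag):
    s=robot.snapshot(n); cv2.imwrite(f"pics/{tag}.png",s["image"][:,:,::-1])
    np.savez(f"pics/{tag}.npz",**s); return s
def cam(s):
    K=np.array([[s["fx"],0,s["cx"]],[0,s["fy"],s["cy"]],[0,0,1.]])
    return K,np.array(s["rvec"],float),np.array(s["tvec"],float)
def ray(s,u,v):
    K,r,t=cam(s); R=cv2.Rodrigues(r)[0]
    return -R.T@t, R.T@np.linalg.inv(K)@np.array([u,v,1.])
def onz(s,u,v,z):
    c,d=ray(s,u,v); return c+d*(z-c[2])/d[2]
def proj(s,P):
    K,r,t=cam(s); return cv2.projectPoints(np.array(P,float).reshape(-1,3),r,t,K,None)[0].reshape(-1,2)
def tri(obs):
    A=np.zeros((3,3));b=np.zeros(3)
    for s,u,v in obs:
        c,d=ray(s,u,v); d=d/np.linalg.norm(d); M=np.eye(3)-np.outer(d,d); A+=M;b+=M@c
    return np.linalg.solve(A,b)
def load(t): return dict(np.load(f"pics/{t}.npz"))
def crop(t,x0,y0,x1,y1,k,out):
    im=cv2.imread(f"pics/{t}.png")[y0:y1,x0:x1]; cv2.imwrite(f"pics/{out}.png",cv2.resize(im,None,fx=k,fy=k,interpolation=cv2.INTER_CUBIC))
E
python3 - <<'E'
from h import *
a=snap("scene","scene1"); b=snap("side","side1")
crop("scene1",190,110,390,310,3,"c1"); crop("side1",130,120,350,320,3,"c2")
print(onz(a,293,220,0),onz(a,272,280,.024),onz(a,312,269,.024),onz(a,343,246,.024),onz(a,234,155,.06))
E
```

```text
[0.48810919 0.10386629 0.        ] [0.64219714 0.26998842 0.024     ] [0.54230098 0.28426127 0.024     ] [0.43377464 0.25814883 0.024     ] [ 0.54460993 -0.1715315   0.06      ]
```

View pics/c1.png

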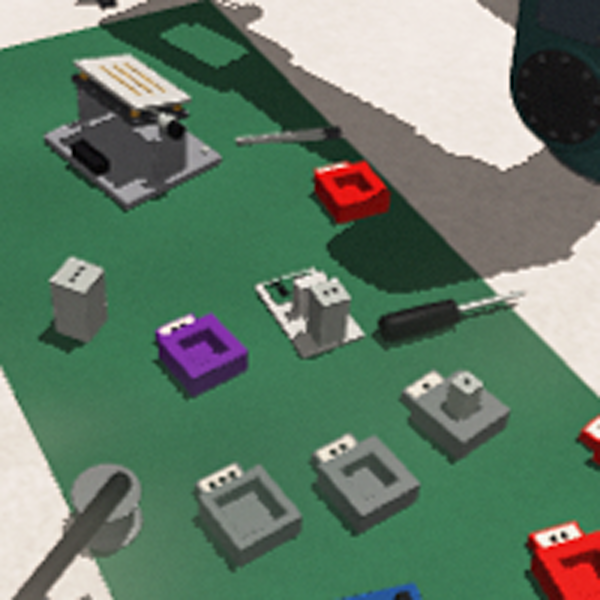

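View pics/c2.png

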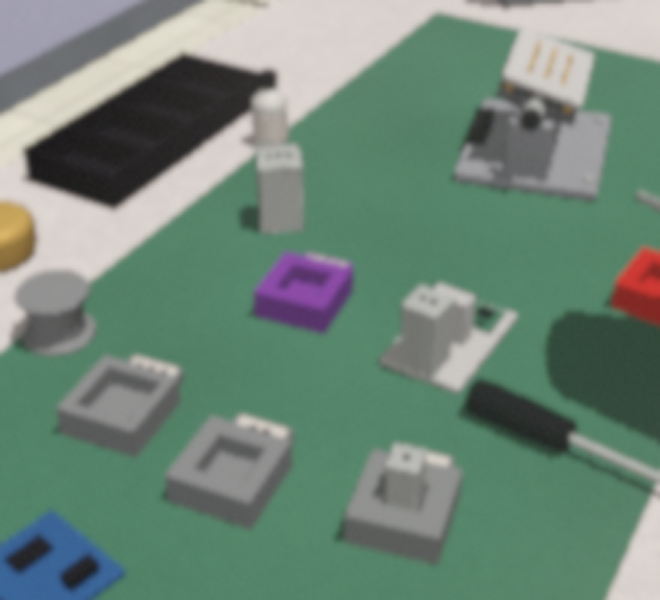

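```bash
python3 -m handwheel -h 2>&1 | head -30
python3 - <<'E'
from h import *
a=load("scene1"); o=robot.get_obs(); print(o["time"])
R=Rn.from_euler("xyz",o["ee_rot"]).as_matrix(); print(R.round(3))
w=load("scene1")
s=robot.snapshot("wrist"); c,d=ray(s,256,192); print("wristcam in tool", R.T@(c-o["tool_pos"]), R.T@d/np.linalg.norm(d))
K,r,t=cam(s); print((R.T@cv2.Rodrigues(r)[0].T).round(3))
E
```

```text
invalid input: not JSON, or not a number
0.25
[[ 0.393 -0.     0.92 ]
 [-0.92   0.001  0.393]
 [-0.001 -1.     0.   ]]
wristcam in tool [-0.00045703 -0.18025179  0.0802048 ] [ 0.00548009  0.96196067 -0.27313301]
[[ 1.    -0.001  0.001]
 [-0.001 -0.282  0.959]
 [-0.001 -0.959 -0.282]]
```

Run:
```python
from h import *
a=load("scene1");b=load("side1")
def p(x,y,z): return onz(a,190+x/3,110+y/3,z)
for q in [(256,287),(305,357),(363,336),(312,268)]: print(p(*q,.006).round(3))
print("slots");
for q in [(313,443),(370,435),(419,484),(357,532)]: print(p(*q,.024).round(3))
print("wt top");
for q in [(310,285),(315,277),(340,277),(350,290),(318,295)]: print(p(*q,.061).round(3))
print("face")
for q in [(73,78),(88,55),(190,85),(170,115)]: print(p(*q,.092).round(3))
print("foot")
for q in [(45,140),(128,208),(222,157)]: print(p(*q,.008).round(3))
```

```text
[0.508 0.037 0.006]
[0.512 0.137 0.006]
[0.451 0.137 0.006]
[0.446 0.037 0.006]
slots
[0.563 0.236 0.024]
[0.517 0.25  0.024]
[0.508 0.309 0.024]
[0.576 0.325 0.024]
wt top
[0.493 0.106 0.061]
[0.484 0.099 0.061]
[0.463 0.109 0.061]
[0.464 0.127 0.061]
[0.493 0.12  0.061]
face
[ 0.576 -0.251  0.092]
[ 0.545 -0.286  0.092]
[ 0.471 -0.186  0.092]
[ 0.513 -0.145  0.092]
foot
[ 0.608 -0.271  0.008]
[ 0.572 -0.123  0.008]
[ 0.446 -0.159  0.008]
```

```bash
python3 -m handwheel '[{"delta_pos":[-228,-36,235],"yaw":-0.6},{"delta_pos":[-457,-36,471],"yaw":-1.167},{"delta_pos":[-457,-36,471],"yaw":-1.167},{"delta_pos":[-457,-36,471],"yaw":-1.167},{"delta_pos":[-457,-36,471],"yaw":-1.167},{"delta_pos":[-457,-36,471],"yaw":-1.167},{"delta_pos":[-457,-36,471],"yaw":-1.167},{"delta_pos":[-457,-36,471],"yaw":-1.167},{"delta_pos":[-457,-36,471],"yaw":-1.167},{"delta_pos":[-457,-36,471],"yaw":-1.167},{"delta_pos":[-457,-36,471],"yaw":-1.167},{"delta_pos":[-457,-36,471],"yaw":-1.167}]'
python3 - <<'E'
from h import *
print(robot.get_obs()["joint_positions"].round(3))
snap("wrist","w1")
E
```

```text
time: 1.5
tool_pos: [0.4479, 0.0488, 0.239]
ee_rot: [-1.571, -0.001, 0.0]
wrist_force: [1.8, -0.1, 0.1]
width: 0.0942
[-0.017 -0.141  1.528 -0.     1.754 -0.017]
```

```bash
python3 -m handwheel '[{"delta_pos":[0,0,0],"yaw":0},{"delta_pos":[0,0,0],"yaw":0}]'
python3 - <<'E'
from h import *
print(robot.get_obs()["joint_positions"].round(3))
snap("wrist","w2")
E
```

```text
time: 1.75
tool_pos: [0.4473, 0.0466, 0.2384]
ee_rot: [-1.572, 0.001, 0.001]
wrist_force: [-0.3, 0.0, -0.9]
width: 0.0941
[-2.200e-02 -1.420e-01  1.530e+00 -1.000e-03  1.754e+00 -2.300e-02]
```

View pics/w2.png

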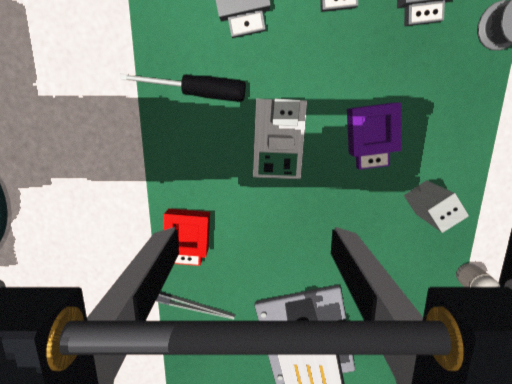

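```bash
python3 -m handwheel '[{"delta_pos":[50,0,75],"yaw":0},{"delta_pos":[50,0,110],"yaw":0},{"delta_pos":[50,0,140],"yaw":0},{"delta_pos":[50,0,140],"yaw":0},{"delta_pos":[50,0,140],"yaw":0},{"delta_pos":[50,0,140],"yaw":0}]'
python3 - <<'E'
from h import *
snap("wrist","w3")
cv2.imwrite("pics/w3b.png",cv2.resize(cv2.imread("pics/w3.png")[:290,90:490],None,fx=2,fy=2,interpolation=cv2.INTER_CUBIC))
E
```

```text
time: 2.4
tool_pos: [0.4976, 0.1846, 0.2387]
ee_rot: [-1.572, -0.0, -0.003]
wrist_force: [0.3, 0.4, 0.2]
width: 0.0936
```

View pics/w3b.png

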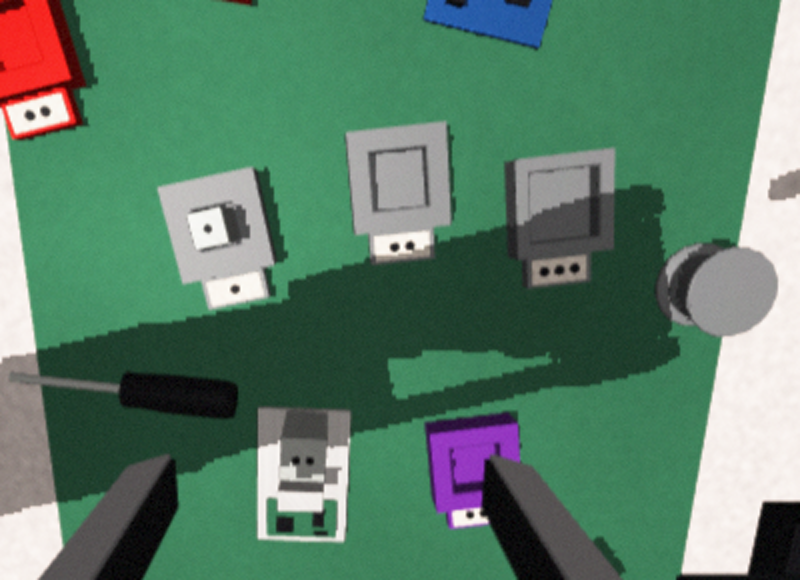

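Run:
```python
from h import *
s=load("w3")
def p(q,z): return onz(s,90+(q[0]-.5)/2,(q[1]-.5)/2,z)
for L in ([(346,132),(446,122),(450,224),(356,235)],[(369,151),(426,147),(428,208),(372,212)]):
    P=np.array([p(q,.024) for q in L]); print(P.round(4), P.mean(0).round(4)); e=P[1]-P[0]+P[2]-P[3]; f=P[0]-P[3]+P[1]-P[2]
    print(np.degrees(np.arctan2(e[1],e[0])),np.degrees(np.arctan2(-f[0],f[1])),np.linalg.norm(e)/2,np.linalg.norm(f)/2)
crop("w2",240,85,320,190,7,"c3")
```

```text
[[0.5055 0.3059 0.024 ]
 [0.5631 0.311  0.024 ]
 [0.5683 0.2541 0.024 ]
 [0.5118 0.2479 0.024 ]] [0.5372 0.2797 0.024 ]
5.695273000278247 5.670683840495445 0.05735745649186529 0.05774893791736387
[[0.519  0.2955 0.024 ]
 [0.5521 0.2976 0.024 ]
 [0.5547 0.2634 0.024 ]
 [0.5212 0.2612 0.024 ]] [0.5367 0.2794 0.024 ]
3.6448475895733554 4.021576444227972 0.03337182069113002 0.034304927632079756
```

View pics/c3.png

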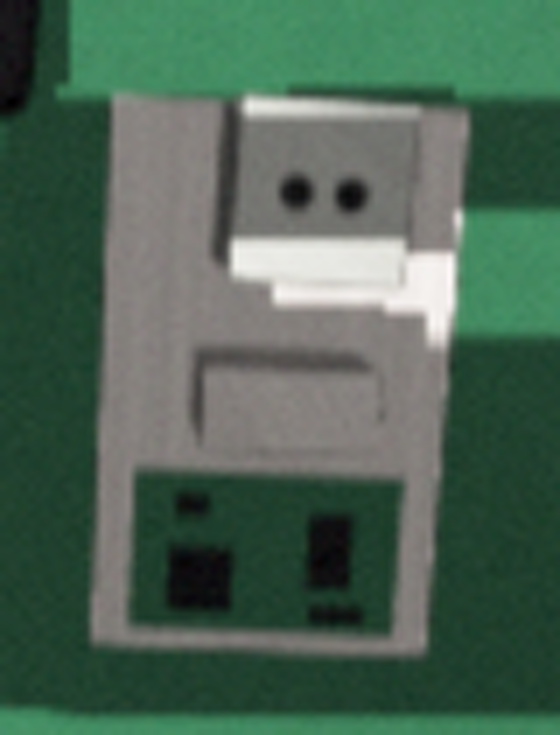

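```bash
cat >> h.py <<'E'
def quad(s,L,z,off=(0,0),k=1):
    P=np.array([onz(s,off[0]+(x+.5)/k-.5,off[1]+(y+.5)/k-.5,z) for x,y in L]); e=P[1]-P[0]+P[2]-P[3]; f=P[0]-P[3]+P[1]-P[2]
    print("c",P.mean(0).round(4),"ang",np.degrees(np.arctan2(e[1],e[0])).round(2),np.degrees(np.arctan2(-f[0],f[1])).round(2),"size",(np.linalg.norm(e)/2).round(4),(np.linalg.norm(f)/2).round(4)); return P
E
python3 - <<'E'
from h import *
s=load("w2")
quad(s,[(243,97),(418,107),(404,282),(228,275)],.061,(240,85),7)
quad(s,[(205,362),(380,372),(378,456),(200,447)],.044,(240,85),7)
quad(s,[(112,93),(468,113),(428,655),(92,645)],.006,(240,85),7)
E
```

```text
c [0.4791 0.1173 0.061 ] ang -2.68 -3.28 size 0.0274 0.0266
c [0.4762 0.0814 0.044 ] ang -3.06 -1.04 size 0.0297 0.0141
c [0.4763 0.0809 0.006 ] ang -2.41 -1.94 size 0.0637 0.0998
```

```bash
python3 -m handwheel '[{"delta_pos":[-9,40,-34],"yaw":0.049},{"delta_pos":[-19,80,-67],"yaw":0.049},{"delta_pos":[-19,120,-67],"yaw":0.049},{"delta_pos":[-19,120,-67],"yaw":0.049},{"delta_pos":[-19,120,-67],"yaw":0.049},{"delta_pos":[-19,120,-67],"yaw":0.049}]' 90
python3 - <<'E'
from h import *
snap("wrist","w4")
crop("w4",180,120,330,270,5,"c4")
E
```

```text
time: 3.05
tool_pos: [0.481, 0.1198, 0.1222]
ee_rot: [-1.57, -0.006, -0.05]
wrist_force: [-0.3, -0.5, 0.1]
width: 0.0611
```

View pics/w4.png

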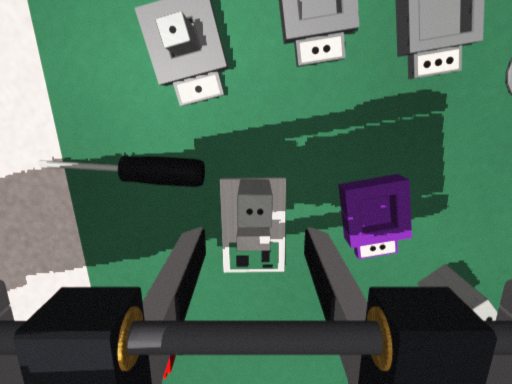

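Run:
```python
from h import *
s=load("w4"); print(onz(s,255,211.8,.061))
o=robot.get_obs();print(o["tool_pos"],o["ee_rot"])
crop("w4",210,165,300,280,6,"c4")
```

```text
[0.47950521 0.11641163 0.061     ]
[0.48123104 0.12009247 0.12249801] [-1.56953433 -0.00699662 -0.04903387]
```

View pics/c4.png

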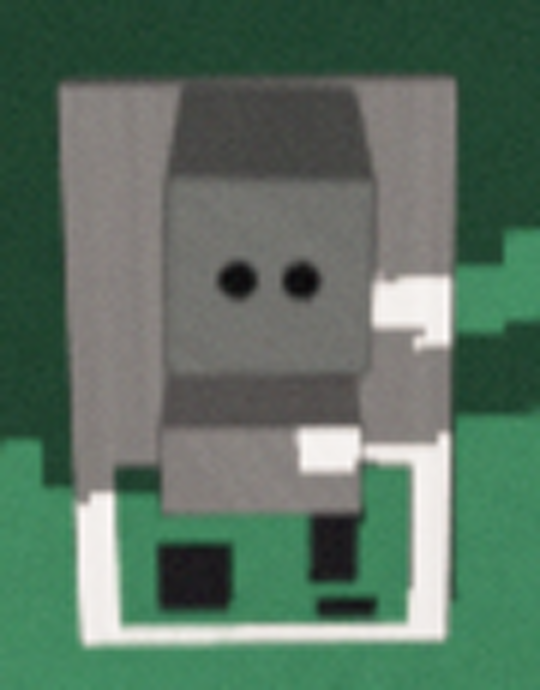

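```bash
python3 -m handwheel '[{"delta_pos":[-2,35,-3],"yaw":0},{"delta_pos":[-2,65,-3],"yaw":0},{"delta_pos":[-2,93,-3],"yaw":0},{"delta_pos":[-2,93,-3],"yaw":0},{"delta_pos":[-2,93,-3],"yaw":0}]'; python3 -m handwheel '[{"delta_pos":[0,0,0],"yaw":0},{"delta_pos":[0,0,0],"yaw":0},{"delta_pos":[0,0,0],"yaw":0},{"delta_pos":[0,0,0],"yaw":0},{"delta_pos":[0,0,0],"yaw":0},{"delta_pos":[0,0,0],"yaw":0}]' 255
python3 - <<'E'
from h import *
print(robot.get_obs()["tool_pos"]); snap("wrist","w5")
E
```

```text
time: 3.6
tool_pos: [0.4781, 0.1174, 0.0277]
ee_rot: [-1.57, -0.003, -0.048]
wrist_force: [0.6, 0.9, 0.7]
width: 0.0609
time: 4.2
tool_pos: [0.4779, 0.1169, 0.0267]
ee_rot: [-1.57, -0.004, -0.049]
wrist_force: [2.0, 0.9, 3.2]
width: 0.0277
[0.47787305 0.1168657  0.02666925]
```

View pics/w5.png

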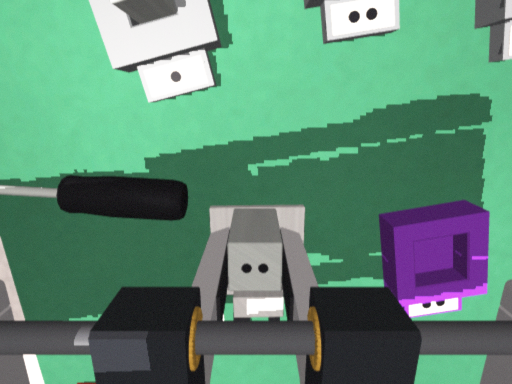

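```bash
python3 -m handwheel '[{"delta_pos":[0,-20,0],"yaw":0},{"delta_pos":[0,-50,0],"yaw":0},{"delta_pos":[8,-70,30],"yaw":-0.03},{"delta_pos":[20,-70,65],"yaw":-0.08},{"delta_pos":[32,-70,100],"yaw":-0.136},{"delta_pos":[43,-70,135],"yaw":-0.136},{"delta_pos":[51,-70,160],"yaw":-0.136},{"delta_pos":[51,-70,165],"yaw":-0.136},{"delta_pos":[51,-70,165],"yaw":-0.136},{"delta_pos":[51,-70,165],"yaw":-0.136},{"delta_pos":[51,-70,165],"yaw":-0.136}]'
python3 - <<'E'
from h import *
print(robot.get_obs()["tool_pos"],robot.get_obs()["ee_rot"]); snap("wrist","w6"); crop("w6",170,140,340,300,4,"c6")
E
```

```text
time: 5.35
tool_pos: [0.5348, 0.2777, 0.0951]
ee_rot: [-1.572, 0.001, 0.086]
wrist_force: [0.0, 0.0, -4.0]
width: 0.0284
[0.53481007 0.27774014 0.09513561] [-1.57174246e+00  1.41213176e-03  8.57575149e-02]
```

View pics/w6.png

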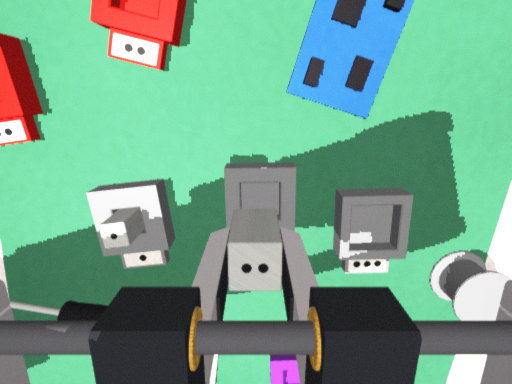

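View pics/c6.png

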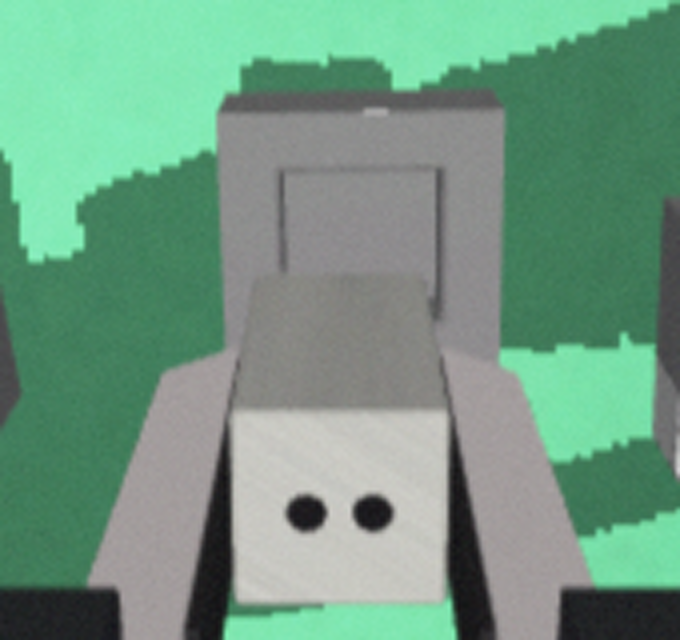

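Run:
```python
from h import *
s=load("w6"); f=lambda x,y,z:onz(s,170+(x+.5)/4-.5,140+(y+.5)/4-.5,z)
for q in [(218,108),(502,106),(282,170),(440,168),(222,300),(502,300)]: print(f(*q,.024).round(4))
o=robot.get_obs(); zt=o["tool_pos"][2]+.0343
quad(s,[(236,410),(448,410),(445,604),(236,604)],zt,(170,140),4)
print(o["tool_pos"])
```

```text
[0.5055 0.307  0.024 ]
[0.5623 0.3123 0.024 ]
[0.5192 0.2953 0.024 ]
[0.5513 0.2984 0.024 ]
[0.5087 0.2661 0.024 ]
[0.5673 0.2711 0.024 ]
c [0.5329 0.2783 0.1297] ang 4.92 4.49 size 0.027 0.0278
[0.5350205  0.27786848 0.09543967]
```

```bash
python3 -m handwheel '[{"delta_pos":[3,10,2.3],"yaw":0},{"delta_pos":[3,30,2.3],"yaw":0},{"delta_pos":[3,44,2.3],"yaw":0},{"delta_pos":[3,50,2.3],"yaw":0},{"delta_pos":[3,56,2.3],"yaw":0},{"delta_pos":[3,60,2.3],"yaw":0},{"delta_pos":[3,60,2.3],"yaw":0}]'
python3 - <<'E'
from h import *
print(robot.get_obs()["tool_pos"]); snap("wrist","w7"); snap("scene","s7");crop("w7",150,100,360,300,3,"c7");crop("s7",250,190,390,310,4,"c7s")
E
```

```text
time: 6.1
tool_pos: [0.5381, 0.2816, 0.0353]
ee_rot: [-1.571, 0.0, 0.087]
wrist_force: [-0.7, -0.3, -2.8]
width: 0.0279
[0.53809533 0.28156964 0.03527104]
```

View pics/c7.png

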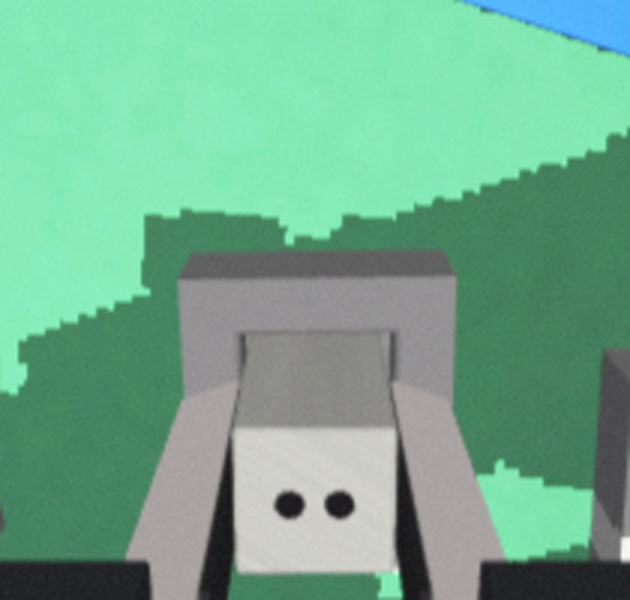

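View pics/c7s.png

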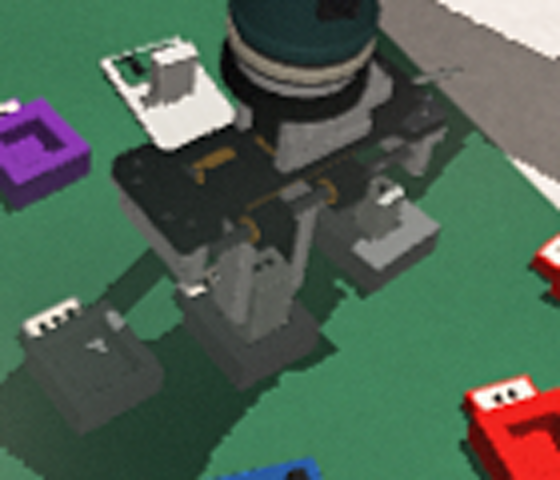

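```bash
python3 -m handwheel '[{"delta_pos":[-0.5,3,-0.7],"yaw":0},{"delta_pos":[-0.5,6,-0.7],"yaw":0},{"delta_pos":[-0.5,7,-0.7],"yaw":0},{"delta_pos":[-0.5,7.5,-0.7],"yaw":0}]'
```

```text
time: 6.6
tool_pos: [0.5378, 0.2809, 0.0287]
ee_rot: [-1.571, -0.0, 0.087]
wrist_force: [-2.0, -0.6, 2.1]
width: 0.0278
```

```bash
python3 -m handwheel '[{"delta_pos":[0,0,0],"yaw":0},{"delta_pos":[0,0,0],"yaw":0},{"delta_pos":[0,0,0],"yaw":0},{"delta_pos":[0,0,0],"yaw":0}]' 115;  python3 -m handwheel '[{"delta_pos":[0,-15,0],"yaw":0},{"delta_pos":[0,-45,0],"yaw":0},{"delta_pos":[0,-90,0],"yaw":0},{"delta_pos":[0,-120,0],"yaw":0},{"delta_pos":[0,-120,0],"yaw":0}]'
python3 - <<'E'
from h import *
print(robot.get_obs()["tool_pos"]); snap("wrist","w8"); snap("scene","s8");crop("w8",180,120,340,270,4,"c8")
E
```

```text
time: 7.0
tool_pos: [0.538, 0.281, 0.0283]
ee_rot: [-1.571, -0.001, 0.087]
wrist_force: [-0.3, -0.1, 0.4]
width: 0.0511
time: 7.5
tool_pos: [0.5411, 0.2823, 0.1562]
ee_rot: [-1.567, -0.013, 0.087]
wrist_force: [0.1, 0.9, 0.5]
width: 0.0516
[0.54113673 0.28234905 0.15624367]
```

View pics/c8.png

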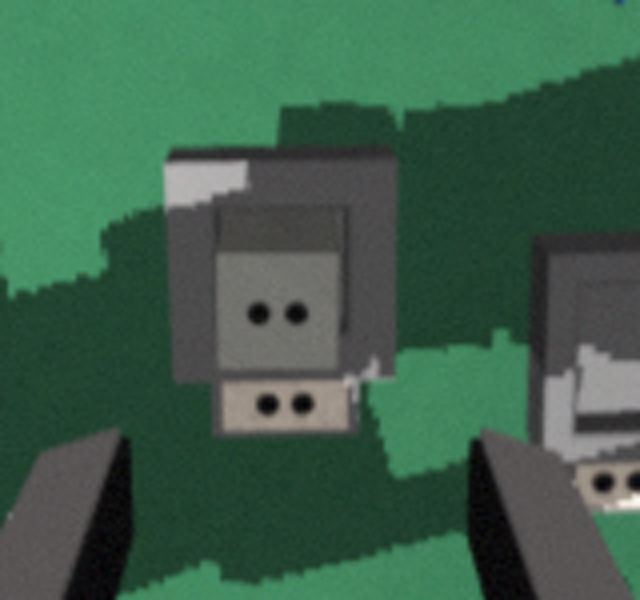

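```bash
python3 - <<'E'
from h import *
s=load("w8"); quad(s,[(217,253),(339,253),(340,371),(218,371)],.063,(180,120),4)
E
python3 -m handwheel '[{"delta_pos":[-10,-60,-50],"yaw":-0.15},{"delta_pos":[-20,-90,-100],"yaw":-0.3},{"delta_pos":[-30,-100,-150],"yaw":-0.45},{"delta_pos":[-40,-100,-200],"yaw":-0.6},{"delta_pos":[-50,-100,-250],"yaw":-0.75},{"delta_pos":[-60,-100,-300],"yaw":-0.9},{"delta_pos":[-70,-100,-350],"yaw":-1.05},{"delta_pos":[-80,-100,-400],"yaw":-1.2},{"delta_pos":[-80,-100,-465],"yaw":-1.35},{"delta_pos":[-80,-100,-465],"yaw":-1.5},{"delta_pos":[-80,-100,-465],"yaw":-1.65},{"delta_pos":[-80,-100,-465],"yaw":-1.75}]'
python3 -m handwheel '[{"delta_pos":[0,0,0],"yaw":0},{"delta_pos":[0,0,0],"yaw":0}]'
python3 - <<'E'
from h import *
o=robot.get_obs();print(o["tool_pos"],o["ee_rot"],o["joint_positions"]); snap("wrist","w9")
E
```

```text
c [0.5355 0.281  0.063 ] ang 4.72 5.14 size 0.0275 0.0277
time: 8.8
tool_pos: [0.4968, -0.1935, 0.2448]
ee_rot: [-1.566, -0.002, 1.772]
wrist_force: [0.5, 0.7, -0.2]
width: 0.0513
time: 9.0
tool_pos: [0.4979, -0.1887, 0.2465]
ee_rot: [-1.568, -0.002, 1.769]
wrist_force: [0.4, 0.0, -0.3]
width: 0.0511
[ 0.49793929 -0.18874654  0.24646104] [-1.56846438 -0.00211757  1.76888739] [-4.68957490e-01  4.62547648e-02  1.33361833e+00  2.25185727e-04
  1.76486173e+00 -2.23780427e+00]
```

View pics/w9.png

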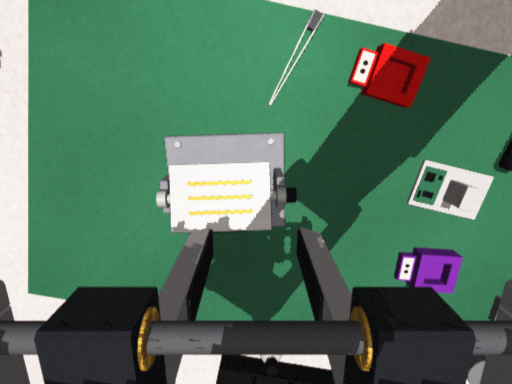

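```bash
python3 -m handwheel '[{"delta_pos":[0,0,-50],"yaw":0},{"delta_pos":[0,0,-100],"yaw":0},{"delta_pos":[0,0,-120],"yaw":0},{"delta_pos":[0,0,-120],"yaw":0},{"delta_pos":[0,0,-120],"yaw":0},{"delta_pos":[0,0,-120],"yaw":0}]'
python3 - <<'E'
from h import *
o=robot.get_obs();print(o["tool_pos"],o["ee_rot"]); snap("wrist","w10")
crop("w9",155,120,305,240,5,"c9");crop("w10",155,20,305,140,5,"c10")
E
```

```text
time: 9.65
tool_pos: [0.6152, -0.1651, 0.2487]
ee_rot: [-1.571, 0.0, 1.771]
wrist_force: [-0.2, 0.6, 0.1]
width: 0.0516
[ 0.61518826 -0.16507262  0.24869118] [-1.57085364e+00  4.96792308e-04  1.77137571e+00]
```

View pics/c9.png

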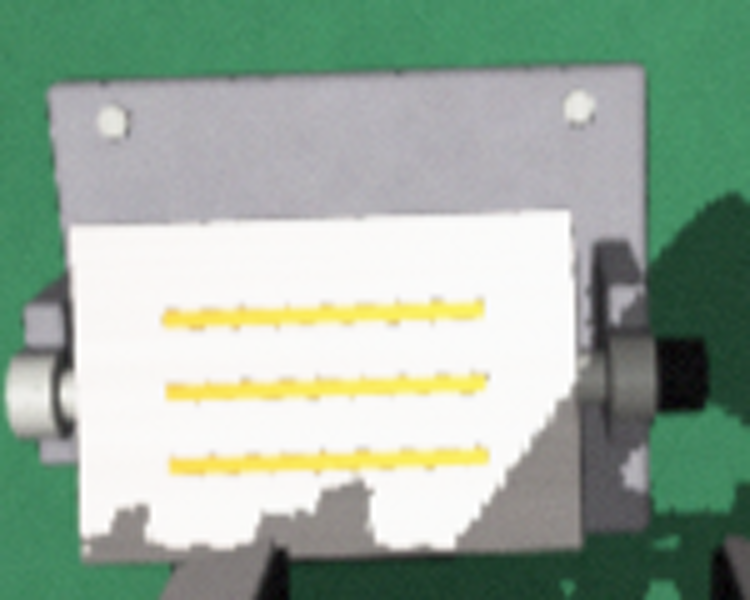

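View pics/c10.png

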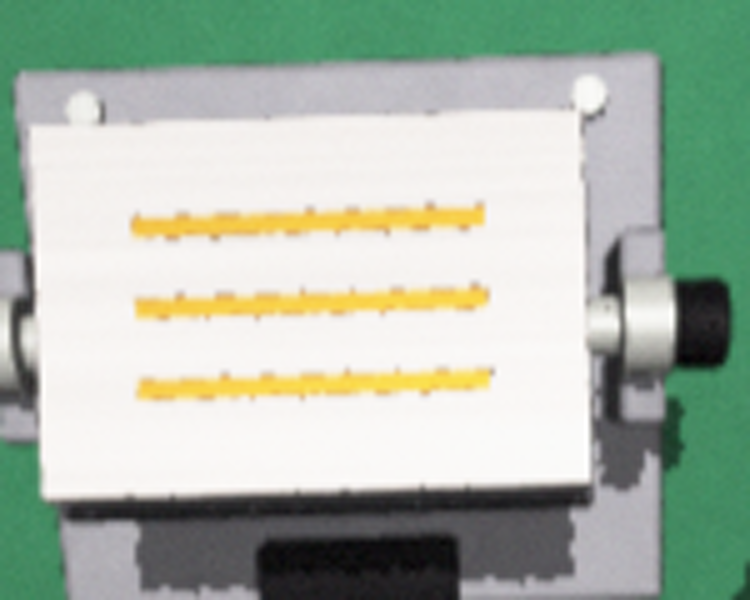

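Run:
```python
from h import *
a,b=load("w9"),load("w10")
A=[(70,225),(570,211),(580,547),(83,562)];B=[(30,126),(580,112),(592,487),(42,498)]
A+=[(165,320),(483,309),(171,467),(486,456)];B+=[(132,227),(483,215),(139,390),(490,379)]
P=np.array([tri([(a,155+(x+.5)/5-.5,120+(y+.5)/5-.5),(b,155+(u+.5)/5-.5,20+(v+.5)/5-.5)]) for (x,y),(u,v) in zip(A,B)])
print(P.round(4)); c=P[:4].mean(0); print(c)
ey=(P[0]-P[1]+P[3]-P[2])/2; ex=(P[3]-P[0]+P[2]-P[1])/2
print(ex,ey,np.linalg.norm(ex),np.linalg.norm(ey))
print("slope",np.degrees(np.arctan2(ex[2],np.hypot(*ex[:2]))),"yaw x",np.degrees(np.arctan2(ex[1],ex[0])),"y",np.degrees(np.arctan2(ey[1],ey[0]))-90, np.degrees(np.arctan2(ey[2],.11)))
ee=(P[6]-P[4]+P[7]-P[5]);print(np.degrees(np.arctan2(ee[2],np.hypot(*ee[:2]))),P[4:].mean(0))
```

```text
[[ 0.4978 -0.2846  0.0843]
 [ 0.4735 -0.178   0.0835]
 [ 0.5432 -0.1615  0.1013]
 [ 0.5669 -0.2682  0.1043]
 [ 0.5127 -0.2602  0.0921]
 [ 0.4968 -0.1928  0.0919]
 [ 0.5428 -0.2529  0.1004]
 [ 0.527  -0.1857  0.0997]]
[ 0.52035222 -0.22307537  0.0933292 ]
[0.06943866 0.01645272 0.0189044 ] [ 0.02397132 -0.10668319  0.00189072] 0.07382273271312471 0.10935950634076454
slope 14.837489257909287 yaw x 13.329786034242456 y -167.3361777431241 0.9847232141093006
14.632691045583329 [ 0.51983443 -0.2229106   0.09602673]
```

```bash
python3 -m handwheel '[{"delta_pos":[45,10,15],"yaw":0.1},{"delta_pos":[90,25,30],"yaw":0.2},{"delta_pos":[135,50,45],"yaw":0.244},{"delta_pos":[180,80,60],"yaw":0.244},{"delta_pos":[225,110,75],"yaw":0.244},{"delta_pos":[269,139,87],"yaw":0.244},{"delta_pos":[269,139,87],"yaw":0.244},{"delta_pos":[269,139,87],"yaw":0.244},{"delta_pos":[269,139,87],"yaw":0.244},{"delta_pos":[269,139,87],"yaw":0.244}]'
python3 - <<'E'
from h import *
o=robot.get_obs();print(o["tool_pos"],o["ee_rot"]); snap("wrist","w11")
crop("w11",180,150,330,270,5,"c11")
E
```

```text
time: 10.7
tool_pos: [0.4785, 0.0797, 0.1108]
ee_rot: [-1.574, 0.0, 1.526]
wrist_force: [0.4, -0.9, 0.9]
width: 0.0514
[0.47846368 0.07971537 0.11081136] [-1.57427389e+00  3.40996665e-04  1.52615032e+00]
```

View pics/c11.png

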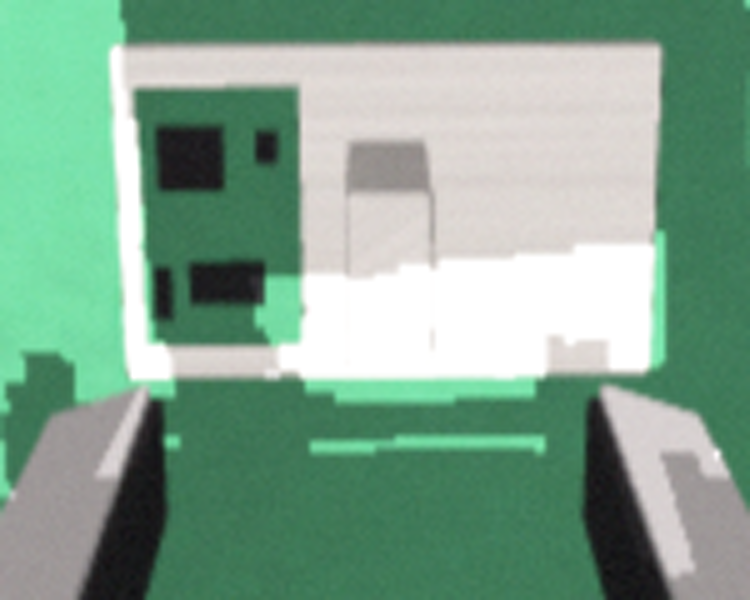

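Run:
```python
from h import *
s=load("w11")
quad(s,[(346,191),(430,191),(434,352),(346,352)],.044,(180,150),5)
quad(s,[(112,46),(661,43),(651,374),(130,378)],.006,(180,150),5)
o=robot.get_obs();print(o["tool_pos"],o["ee_rot"])
```

```text
c [0.4748 0.0814 0.044 ] ang 87.42 88.22 size 0.0141 0.0277
c [0.4761 0.0815 0.006 ] ang 87.81 88.19 size 0.0998 0.0644
[0.4785281  0.07969463 0.11069196] [-1.57403460e+00  1.84082502e-04  1.52586595e+00]
```

```bash
python3 -m handwheel '[{"delta_pos":[2,35,2.6],"yaw":-0.006},{"delta_pos":[2,70,2.6],"yaw":-0.006},{"delta_pos":[2,90,2.6],"yaw":-0.006},{"delta_pos":[2,97,2.6],"yaw":-0.006},{"delta_pos":[2,97,2.6],"yaw":-0.006},{"delta_pos":[2,97,2.6],"yaw":-0.006}]'
python3 - <<'E'
from h import *
o=robot.get_obs();print(o["tool_pos"],o["ee_rot"]); snap("side","sd12"); crop("sd12",190,150,340,260,5,"c12")
E
```

```text
time: 11.35
tool_pos: [0.4762, 0.0826, 0.0136]
ee_rot: [-1.574, -0.0, 1.533]
wrist_force: [-0.1, 0.2, 0.2]
width: 0.0518
[0.47617858 0.082627   0.01363506] [-1.57366006e+00 -1.10499583e-04  1.53302875e+00]
```

View pics/c12.png

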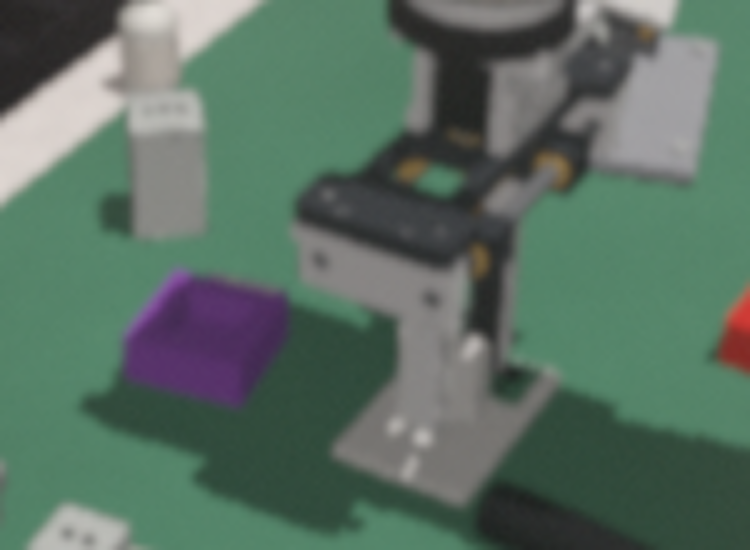

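```bash
python3 -m handwheel '[{"delta_pos":[0,0,0],"yaw":0},{"delta_pos":[0,0,0],"yaw":0},{"delta_pos":[0,0,0],"yaw":0},{"delta_pos":[0,0,0],"yaw":0},{"delta_pos":[0,0,0],"yaw":0},{"delta_pos":[0,0,0],"yaw":0}]' 255
python3 -m handwheel '[{"delta_pos":[0,-10,0],"yaw":0},{"delta_pos":[0,-40,0],"yaw":0},{"delta_pos":[0,-80,0],"yaw":0},{"delta_pos":[0,-130,0],"yaw":0},{"delta_pos":[0,-170,0],"yaw":0},{"delta_pos":[0,-170,0],"yaw":0},{"delta_pos":[0,-170,0],"yaw":0}]'
python3 - <<'E'
from h import *
o=robot.get_obs();print(o["tool_pos"],o["ee_rot"]); snap("wrist","w13"); snap("side","sd13")
E
```

```text
time: 12.0
tool_pos: [0.4746, 0.0829, 0.0122]
ee_rot: [-1.571, 0.0, 1.534]
wrist_force: [0.0, -0.9, 0.8]
width: 0.0138
time: 12.7
tool_pos: [0.475, 0.0831, 0.1833]
ee_rot: [-1.573, -0.0, 1.534]
wrist_force: [0.4, 0.1, -1.4]
width: 0.014
[0.47498744 0.08308029 0.18326665] [-1.57323621e+00 -2.06084447e-04  1.53389269e+00]
```

View pics/w13.png

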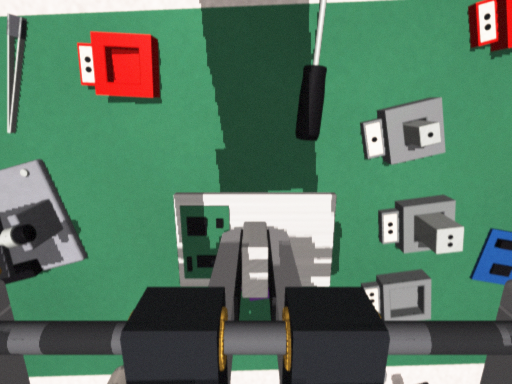

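View pics/sd13.png

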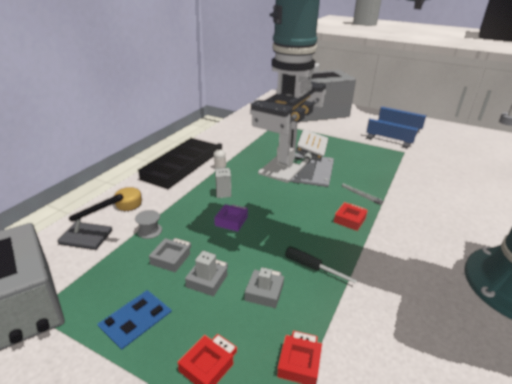

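```bash
python3 -m handwheel '[{"delta_pos":[-40,0,-8],"yaw":-0.06},{"delta_pos":[-85,0,-16],"yaw":-0.13},{"delta_pos":[-130,0,-25],"yaw":-0.2},{"delta_pos":[-175,0,-33],"yaw":-0.264},{"delta_pos":[-220,0,-41],"yaw":-0.264},{"delta_pos":[-260,5,-50],"yaw":-0.264},{"delta_pos":[-290,10,-58],"yaw":-0.264},{"delta_pos":[-304,18,-58],"yaw":-0.264},{"delta_pos":[-304,18,-58],"yaw":-0.264},{"delta_pos":[-304,18,-58],"yaw":-0.264},{"delta_pos":[-304,18,-58],"yaw":-0.264}]'
python3 - <<'E'
from h import *
o=robot.get_obs();print(o["tool_pos"],o["ee_rot"],o["wrist_torque"],o["joint_positions"]); snap("wrist","w14"); snap("scene","s14"); snap("side","sd14"); crop("s14",180,80,300,190,5,"c14"); crop("sd14",250,90,360,200,5,"c14b")
E
```

```text
time: 13.9
tool_pos: [0.5212, -0.2212, 0.1641]
ee_rot: [-1.571, -0.001, 1.8]
wrist_force: [0.4, 0.1, -1.0]
width: 0.0137
[ 0.52122198 -0.22124497  0.16409436] [-1.57075183e+00 -7.91436418e-04  1.79963477e+00] [ 0.10159716 -0.10762381 -0.03128907] [-5.01898786e-01  1.35147598e-01  1.39990849e+00  5.60041397e-04
  1.60709791e+00 -2.30151340e+00]
```

View pics/w14.png

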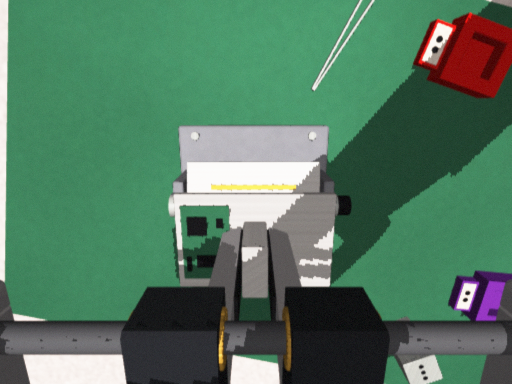

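View pics/c14.png

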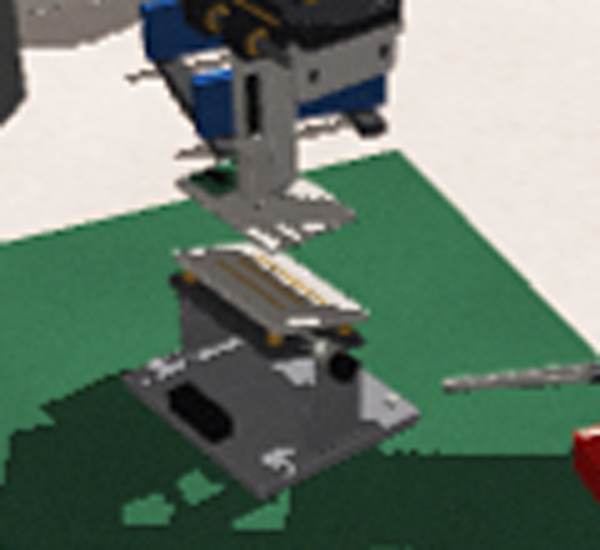

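View pics/c14b.png

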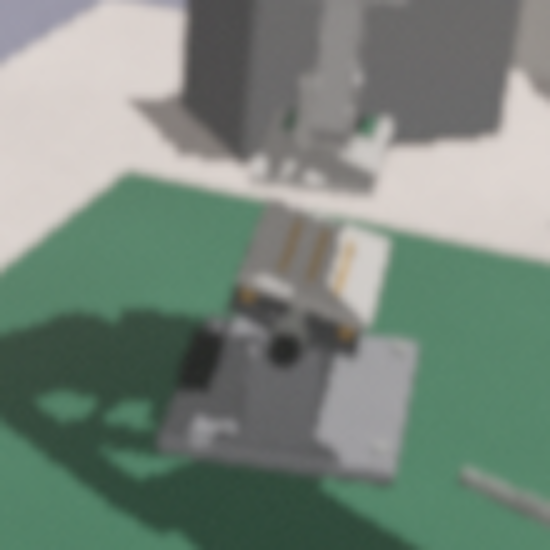

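Run:
```python
from h import *
s=load("w14"); o=robot.get_obs(); t=o["tool_pos"]; th=np.radians(13); v=np.array([-np.sin(th),np.cos(th)])
crop("w14",160,115,350,210,4,"c14c")
for n,(l,r,z) in dict(face=((187,163),(320,161),.0838),plate=((175,194),(337,194),t[2]-.0062)).items():
    A,B=onz(s,*l,z),onz(s,*r,z); m=(A+B)/2; print(n,A,B,np.linalg.norm(A-B),"lat",m[:2]@v, "dir",np.degrees(np.arctan2(*(B-A)[[1,0]]))-90)
print(np.array([.520,-.223])@v, t[:2]@v)
```

```text
face [ 0.49926432 -0.28415576  0.0838    ] [ 0.47267882 -0.1770222   0.0838    ] 0.11038292626147501 lat -0.33399881592634667 dir 13.936593347588584
plate [ 0.5025071  -0.27549781  0.15868842] [ 0.48021019 -0.17943582  0.15868842] 0.09861571118910124 lat -0.33216850248680874 dir 13.067508722410295
-0.33425907270591726 -0.3333812123994271
```

View pics/c14c.png

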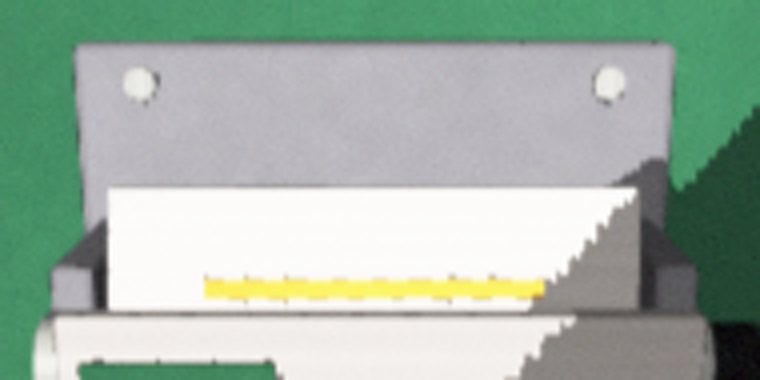

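```bash
python3 -m handwheel '[{"delta_pos":[-1.3,20,0],"yaw":0},{"delta_pos":[-1.3,35,0],"yaw":0},{"delta_pos":[-1.3,44,0],"yaw":0},{"delta_pos":[-1.3,46,0],"yaw":0},{"delta_pos":[-1.3,46,0],"yaw":0}]'
python3 -m handwheel '[{"delta_pos":[0,2,0],"yaw":0},{"delta_pos":[0,4,0],"yaw":0},{"delta_pos":[0,4,0],"yaw":0}]'
python3 -m handwheel '[{"delta_pos":[0,1.5,0.5],"yaw":0},{"delta_pos":[0,3,1],"yaw":0},{"delta_pos":[0,3,1],"yaw":0}]'
python3 - <<'E'
from h import *
o=robot.get_obs();print(o["tool_pos"],o["ee_rot"],o["wrist_torque"]); snap("wrist","w15");  snap("side","sd15");snap("scene","s15"); crop("s15",190,100,290,190,5,"c15");crop("sd15",270,110,350,200,6,"c15b")
E
```

```text
time: 14.55
tool_pos: [0.5214, -0.224, 0.1177]
ee_rot: [-1.57, -0.001, 1.798]
wrist_force: [0.4, -0.3, -1.4]
width: 0.014
time: 14.85
tool_pos: [0.5224, -0.2245, 0.1152]
ee_rot: [-1.573, 0.001, 1.798]
wrist_force: [-0.6, -0.0, 1.9]
width: 0.0139
time: 15.15
tool_pos: [0.5214, -0.2247, 0.1121]
ee_rot: [-1.573, 0.002, 1.798]
wrist_force: [3.2, 0.3, 4.4]
width: 0.0138
[ 0.52144823 -0.22470239  0.11209392] [-1.57304575e+00  1.53718480e-03  1.79780420e+00] [ 0.21287553 -0.53934563  0.00506047]
```

View pics/c15.png

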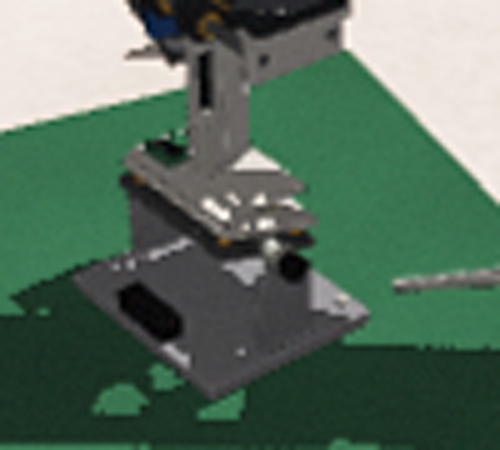

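View pics/c15b.png

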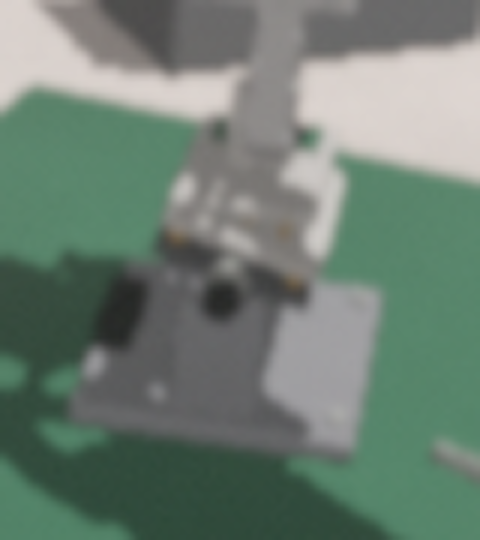

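```bash
python3 -m handwheel '[{"delta_pos":[0,1.5,1.1],"yaw":0},{"delta_pos":[0,3,2.3],"yaw":0},{"delta_pos":[0,3,2.3],"yaw":0}]'
python3 -m handwheel '[{"delta_pos":[0,1.5,1.1],"yaw":0},{"delta_pos":[0,3,2.3],"yaw":0},{"delta_pos":[0,3,2.3],"yaw":0}]'
python3 - <<'E'
from h import *
o=robot.get_obs();print(o["tool_pos"],o["ee_rot"],o["wrist_torque"]); snap("wrist","w16");  snap("side","sd16");snap("scene","s16"); crop("s16",190,100,290,190,5,"c16");crop("w16",160,115,350,300,4,"c16b")
E
```

```text
time: 15.6
tool_pos: [0.519, -0.2251, 0.1089]
ee_rot: [-1.573, 0.001, 1.798]
wrist_force: [2.0, 0.6, 5.7]
width: 0.0139
time: 15.9
tool_pos: [0.5173, -0.2257, 0.1065]
ee_rot: [-1.574, 0.002, 1.798]
wrist_force: [1.2, -0.2, 7.9]
width: 0.014
[ 0.51728445 -0.22565245  0.10653389] [-1.57405562e+00  1.67157857e-03  1.79791277e+00] [ 0.43714748 -0.77034927  0.07383606]
```

View pics/c16.png

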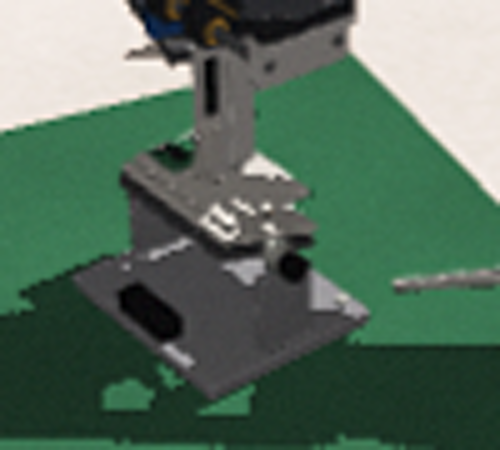

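View pics/c16b.png

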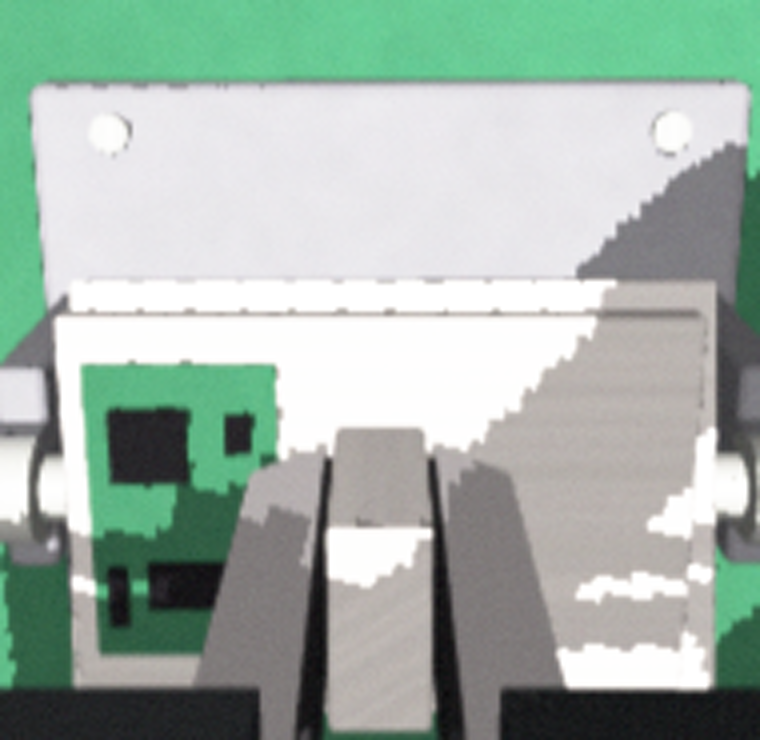

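```bash
python3 -m handwheel '[{"delta_pos":[0,0,0],"yaw":0},{"delta_pos":[0,0,0],"yaw":0}]' 226
python3 -c "from bench import robot;print(robot.get_obs()['wrist_torque'])"
python3 -m handwheel '[{"delta_pos":[0,0,0],"yaw":0},{"delta_pos":[0,0,0],"yaw":0}]' 222
python3 -c "from bench import robot;print(robot.get_obs()['wrist_torque'])"
```

```text
time: 16.25
tool_pos: [0.5173, -0.2257, 0.1067]
ee_rot: [-1.574, 0.002, 1.798]
wrist_force: [1.3, 0.4, 8.8]
width: 0.0134
[ 0.42796489 -0.74808145 -0.01762993]
time: 16.45
tool_pos: [0.5173, -0.2257, 0.1067]
ee_rot: [-1.574, 0.002, 1.798]
wrist_force: [1.4, 0.3, 7.9]
width: 0.0136
[ 0.37733064 -0.74866534  0.02395857]
```

```bash
python3 -m handwheel '[{"delta_pos":[0,0,0],"yaw":0},{"delta_pos":[0,0,0],"yaw":0}]' 220
python3 -c "from bench import robot;print(robot.get_obs()['wrist_torque'])"
python3 -m handwheel '[{"delta_pos":[0,0,0],"yaw":0},{"delta_pos":[0,0,0],"yaw":0}]' 219
python3 -c "from bench import robot;print(robot.get_obs()['wrist_torque'])"
```

```text
time: 16.65
tool_pos: [0.5173, -0.2256, 0.1067]
ee_rot: [-1.574, 0.002, 1.798]
wrist_force: [1.0, 1.4, 7.4]
width: 0.0137
[ 0.36857491 -0.765425    0.04674257]
time: 16.85
tool_pos: [0.5173, -0.2257, 0.1067]
ee_rot: [-1.574, 0.002, 1.798]
wrist_force: [1.5, 0.3, 7.5]
width: 0.0139
[ 0.34204108 -0.69758527 -0.03209655]
```

```bash
python3 -m handwheel '[{"delta_pos":[0,0,0],"yaw":0},{"delta_pos":[0,0,0],"yaw":0}]' 218
python3 -m handwheel '[{"delta_pos":[0,0,0],"yaw":0},{"delta_pos":[0,0,0],"yaw":0}]' 217
python3 - <<'E'
from h import *
print(robot.get_obs()['wrist_torque'])
snap("wrist","w17");crop("w17",160,115,350,300,4,"c17b")
E
```

```text
time: 17.05
tool_pos: [0.515, -0.2261, 0.1052]
ee_rot: [-1.568, 0.001, 1.798]
wrist_force: [-2.7, -1.6, 5.4]
width: 0.014
time: 17.25
tool_pos: [0.5152, -0.2255, 0.1038]
ee_rot: [-1.569, -0.001, 1.798]
wrist_force: [-0.3, -0.8, -0.1]
width: 0.0142
[-0.15138717 -0.0290555  -0.03422212]
```

View pics/c17b.png

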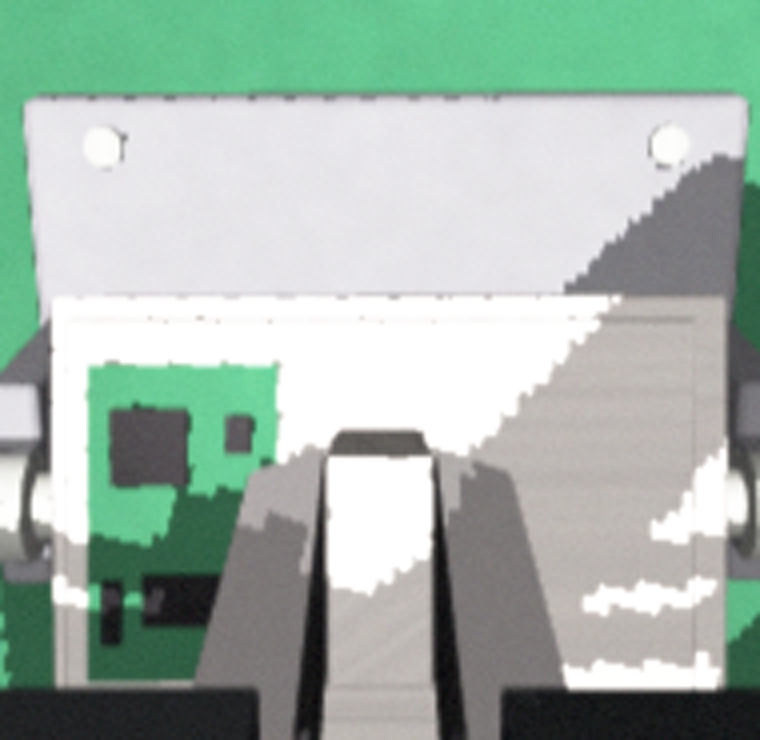

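```bash
cat >> h.py <<'E'
C=np.array([.520,-.223,.0933]); TH=np.radians(15.2); PS=np.radians(13)
U=np.array([np.cos(PS),np.sin(PS),0]); ex=U*np.cos(TH)+np.array([0,0,np.sin(TH)]); N=-U*np.sin(TH)+np.array([0,0,np.cos(TH)]); ey=np.cross(N,ex)
def onface(s,u,v,h=0):
    c,d=ray(s,u,v); k=((C+h*N-c)@N)/(d@N); p=c+k*d-C; return np.array([p@ex,p@ey])*1e3
E
python3 - <<'E'
from h import *
s=load("w17"); f=lambda x,y,h=0:onface(s,160+(x+.5)/4-.5,115+(y+.5)/4-.5,h).round(2)
print("face corners",f(51,297),f(727,297),"sides",f(56,560),f(722,600))
print("plate low corners top(6mm)",f(68,320,.006),f(695,318,.006),"right edge",f(695,600,.006))
print("plate low corners bottom",f(68,320),f(695,318))
print("fin top far?", f(328,455,.044),f(435,455,.044),f(333,432,.044))
E
crop() { :; }
python3 - <<'E'
from h import *
im=cv2.imread("pics/w17.png")[180:290,165:350]; cv2.imwrite("pics/c17c.png",cv2.convertScaleAbs(cv2.resize(im,None,fx=4,fy=4,interpolation=cv2.INTER_CUBIC),alpha=2.5,beta=-380))
E
```

```text
face corners [-36.28 -55.23] [-36.19  55.26] sides [  6.86 -54.64] [13.52 54.63]
plate low corners top(6mm) [-32.62 -51.  ] [-32.85  48.56] right edge [12.09 48.71]
plate low corners bottom [-32.52 -52.47] [-32.76  50.04]
fin top far? [-15.77  -8.17] [-15.76   5.64] [-18.75  -7.52]
```

View pics/c17c.png

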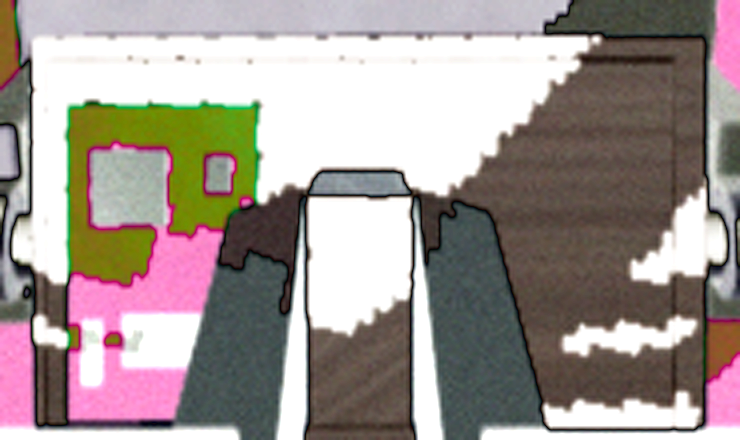

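```bash
python3 -m handwheel '[{"delta_pos":[0,0,0],"yaw":0},{"delta_pos":[0,0,0],"yaw":0},{"delta_pos":[0,0,0],"yaw":0},{"delta_pos":[0,0,0],"yaw":0}]' 255
python3 - <<'E'
from h import *
o=robot.get_obs();print(o['tool_pos'],o['wrist_torque'])
s=snap("wrist","w18");crop("w18",160,115,350,300,4,"c18b")
E
```

```text
time: 17.7
tool_pos: [0.516, -0.2251, 0.1047]
ee_rot: [-1.57, -0.001, 1.798]
wrist_force: [-0.7, -1.3, -0.9]
width: 0.014
[ 0.51603255 -0.22513862  0.10467244] [ 0.00171953 -0.13933551  0.0390515 ]
```

View pics/c18b.png

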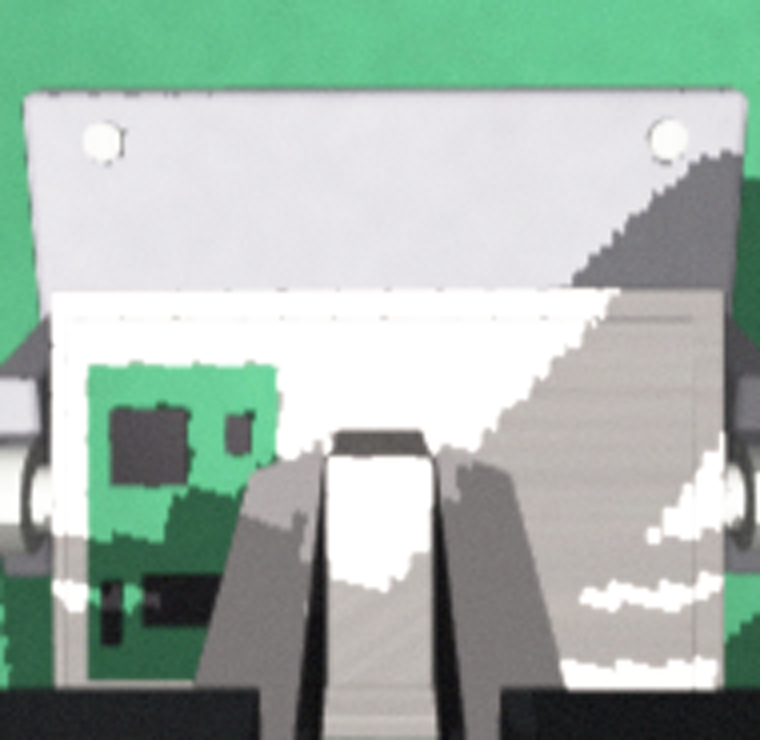

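Run:
```python
from h import *
s=load("w18"); f=lambda x,y,h=0:onface(s,160+(x+.5)/4-.5,115+(y+.5)/4-.5,h).round(2)
print("face",f(51,291),f(724,290)); print("plate",f(68,319,.006),f(693,318,.006)); print("fin",f(328,456,.044),f(435,456,.044))
```

```text
face [-36.21 -55.18] [-36.33  55.08]
plate [-31.72 -50.94] [-31.84  48.54]
fin [-14.62  -8.01] [-14.62   5.85]
```

```bash
python3 -m handwheel '[{"delta_pos":[0,-2,0.5],"yaw":0},{"delta_pos":[1.1,-3,0.4],"yaw":0},{"delta_pos":[1.1,-3,0.4],"yaw":0},{"delta_pos":[1.1,-3,0.4],"yaw":0}]'
python3 - <<'E'
from h import *
o=robot.get_obs();print(o['tool_pos'],o['wrist_force'],o['wrist_torque'])
s=snap("wrist","w19");crop("w19",160,115,350,300,4,"c19b");snap("side","sd19");crop("sd19",270,110,350,200,6,"c19s")
E
python3 -m handwheel '[{"delta_pos":[0,1.5,-0.4],"yaw":0},{"delta_pos":[0,3,-0.8],"yaw":0},{"delta_pos":[0,3,-0.8],"yaw":0}]'
python3 -m handwheel '[{"delta_pos":[0,1,-0.3],"yaw":0},{"delta_pos":[0,2,-0.5],"yaw":0},{"delta_pos":[0,2,-0.5],"yaw":0}]'
```

```text
time: 18.15
tool_pos: [0.5156, -0.2244, 0.1083]
ee_rot: [-1.571, 0.0, 1.798]
wrist_force: [-0.1, 0.3, -1.6]
width: 0.0139
[ 0.51558398 -0.22444328  0.10827444] [-0.09244011  0.31827625 -1.62711674] [ 0.08411117 -0.13711164 -0.03071926]
time: 18.55
tool_pos: [0.5161, -0.2242, 0.1046]
ee_rot: [-1.57, -0.0, 1.798]
wrist_force: [0.2, -0.3, -1.1]
width: 0.0138
time: 18.85
tool_pos: [0.5167, -0.2242, 0.1035]
ee_rot: [-1.571, 0.0, 1.798]
wrist_force: [-1.0, 0.6, 1.7]
width: 0.0143
```

View pics/c19b.png

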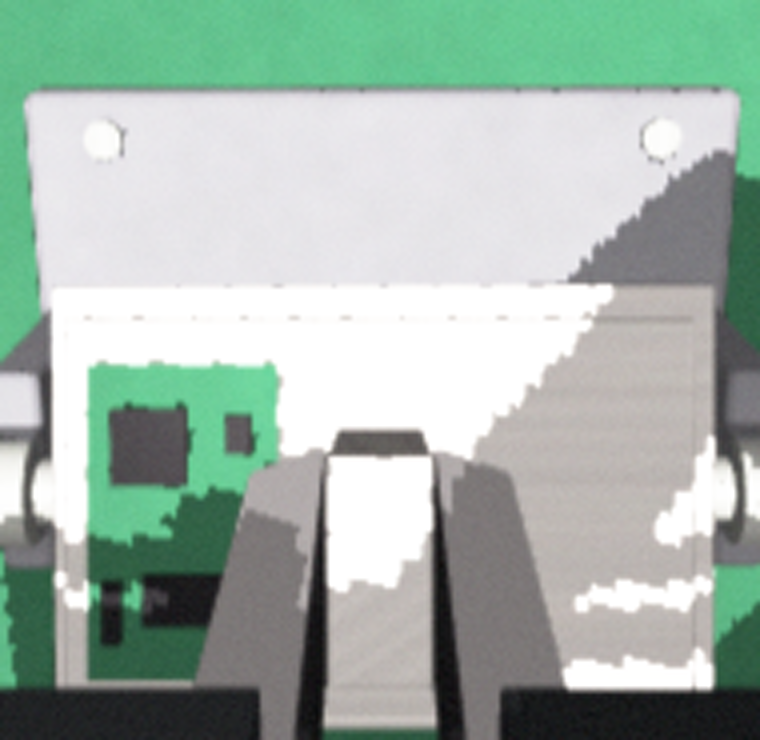

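View pics/c19s.png

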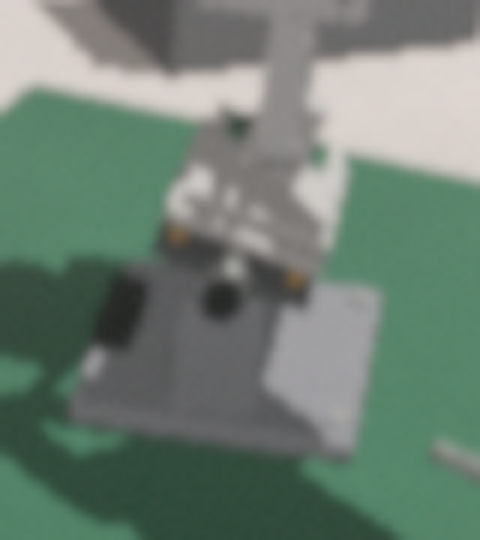

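```bash
python3 -m handwheel '[{"delta_pos":[0,1,-0.3],"yaw":0},{"delta_pos":[0,2,-0.5],"yaw":0},{"delta_pos":[0,2.5,-0.7],"yaw":0},{"delta_pos":[0,2.5,-0.7],"yaw":0},{"delta_pos":[0,2.5,-0.7],"yaw":0}]'
python3 - <<'E'
from h import *
F=[]
for i in range(3):
    s=snap("wrist","w20"); o=robot.get_obs(); F.append(np.r_[o['wrist_force'],o['wrist_torque'],o['tool_pos']])
print(np.mean(F,0).round(4))
s=snap("scene","s20");crop("s20",190,100,290,190,6,"c20");crop("w20",160,115,350,300,4,"c20b")
E
```

```text
time: 19.35
tool_pos: [0.5174, -0.224, 0.1009]
ee_rot: [-1.571, 0.0, 1.798]
wrist_force: [-1.7, 1.1, 3.5]
width: 0.0135
[-1.7675  0.2487  3.9866  0.2625  0.4125  0.0061  0.5175 -0.224   0.1008]
```

View pics/c20b.png

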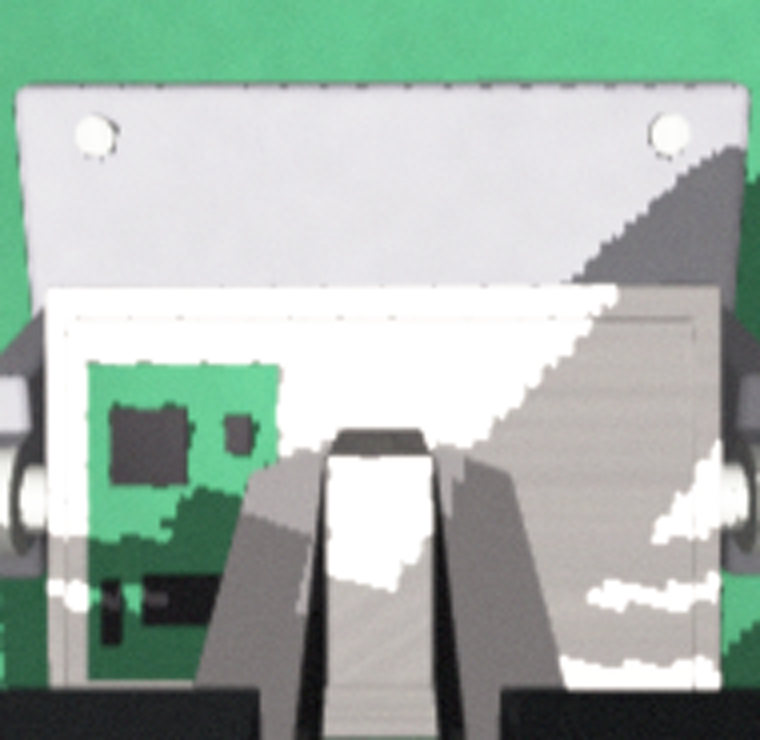

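View pics/c20.png

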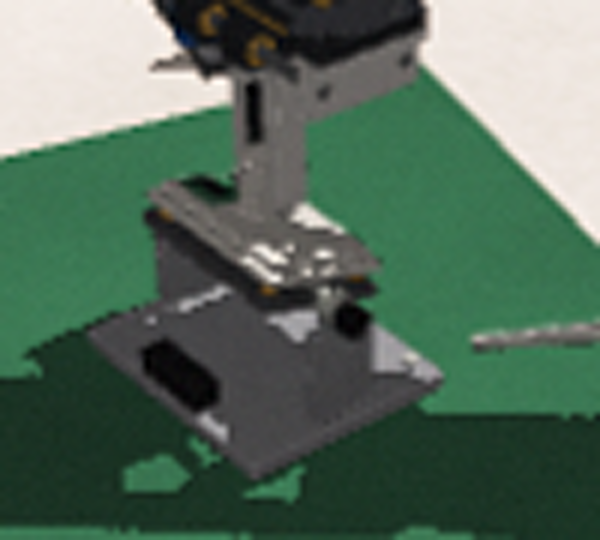

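Run:
```python
from h import *
s=load("w20"); f=lambda x,y,h=0:onface(s,160+(x+.5)/4-.5,115+(y+.5)/4-.5,h-.004).round(2)
print("face",f(47,288),f(720,286),f(49,600),f(718,600)); print("plate",f(67,319,.006),f(693,319,.006),f(66,600,.006),f(695,600,.006)); print("fin",f(328,456,.044),f(434,456,.044))
o=robot.get_obs();print(o["time"])
s=snap("side","sd20");crop("sd20",280,125,345,190,9,"c20s")
```

```text
face [-36.11 -55.09] [-36.4   55.07] [ 15.21 -55.04] [15.21 54.99]
plate [-31.14 -50.36] [-31.11  49.2 ] [ 13.77 -50.75] [13.77 49.72]
fin [-14.08  -7.25] [-14.07   6.46]
19.55
```

View pics/c20s.png

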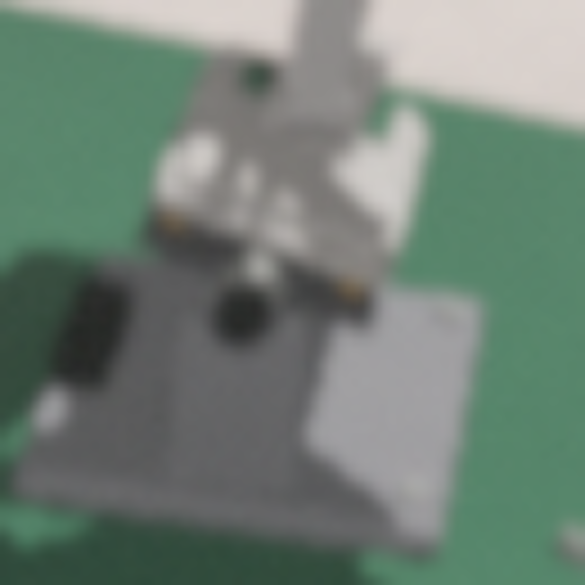

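```bash
python3 -m handwheel '[{"delta_pos":[0,0,0],"yaw":0},{"delta_pos":[0,0,0],"yaw":0},{"delta_pos":[0,0,0],"yaw":0},{"delta_pos":[0,0,0],"yaw":0},{"delta_pos":[0,0,0],"yaw":0},{"delta_pos":[0,0,0],"yaw":0},{"delta_pos":[0,0,0],"yaw":0},{"delta_pos":[0,0,0],"yaw":0}]'
python3 - <<'E'
from h import *
F=[]
for i in range(8):
    s=robot.snapshot("scene"); o=robot.get_obs(); F.append(np.r_[o['wrist_force'],o['wrist_torque'],o['tool_pos']])
print(np.mean(F,0).round(4),np.std(F,0).round(3)); s=snap("scene","s21"); crop("s21",190,110,390,310,3,"c21")
E
```

```text
time: 20.4
tool_pos: [0.5175, -0.224, 0.1006]
ee_rot: [-1.571, 0.0, 1.798]
wrist_force: [-3.2, 0.6, 3.9]
width: 0.0139
[-1.8564e+00  8.5440e-01  3.5709e+00  2.9350e-01  3.6140e-01  3.3000e-03
  5.1750e-01 -2.2400e-01  1.0060e-01] [0.5   0.583 0.331 0.041 0.018 0.037 0.    0.    0.   ]
```

View pics/c21.png

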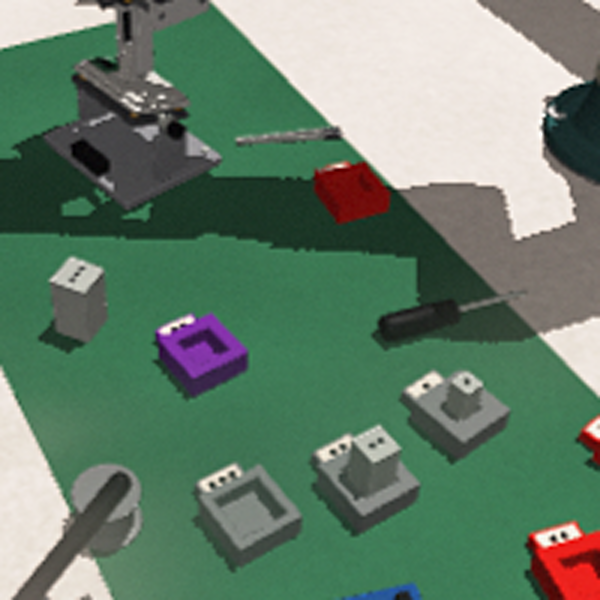

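Run:
```python
from h import *
o=robot.get_obs();print(o["time"],o["wrist_force"],o["width"]); print(robot.close_job())
```

```text
20.85 [-1.55178275  0.14469253  3.29625956] 0.013900172274131211
the job is handed in; nothing more can be done
None
```

The job is handed in at 20.9 s: the weight is put away, and the arm is still gripping the slide and holding it pressed on the sloped face.

- **Weight:** The two-dot weight stands upright in the middle slot, the one with the two-dot label. The fingers touched down at the height expected for the weight resting on the well floor, and the last scene picture shows it there.
- **Tilting the slide:** The tool itself cannot tilt. I pressed the slide's upper edge on the face, loosened the grip until the slide turned about the jaw axis and lay flat on the face, and then gripped it fully again. While it was turning, the face was pushed in about 7 mm of its 8 mm by my estimate. I then lifted the slide off, shifted it about 1 mm towards the middle, and pressed it back on.
- **Final position:** The pictures put the slide within about 0.6 mm of the face's centre and within about 0.2° of its long side.
- **Final press:** The push works out at 5.2 to 5.6 N, which is 3.4 to 3.9 mm of travel. The movement since first touch gives about 3.6 mm. The face is off its stop.

**Uncertain:** Flushness was only checked from the pictures, which show the same tilt as when the slide lay loose on the face, to about 0.4°. The wrist torque readings were too noisy to confirm it. The press readings varied by about 0.3 to 0.5 N.

No other object was seen to move.

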